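Clip the battery cover into the data logger

TASK

The data logger on the desk lies with its battery bay open. Pick up its long clip-in battery cover (not the shorter one) by the grip rib, lay it over the bay with its long side along the bay's, and press it straight down until both sprung tabs snap under the ledges and the cover sits fully home, flat on the rim; then let go.

Things in the scene. Friction and masses are not known exactly. Their poses are not given: they have to be found in the camera images.
- cover_mid (a point): Long cover, grey, loose, upright: plate 84 (x) x 54 x 4 mm; on it a grip rib 40 mm along x, 12 thick, 20 tall; below, skirts 20 mm deep and a sprung tab at each x end. 45 g. The point is its centre, mid-plate: 22 mm above the foot, 22 below the rib's top. z up; fits either way round. A shorter cover (54 x 54, rib 22 mm long) lies near, in either place. A tall computer tower stands behind (x over 0.58, y over 0.2).
- bay (a point): Bay in a fixed grey box 120 (x) x 150 x 45 mm, dark display on its -y half. Point: centre of the mouth, level with the rim (box top). x: the bay's long direction. Mouth 72 x 44 mm, bevelled down to 66 x 38; a cover within 3 mm of centre is guided in. Home: plate on the rim, cover_mid 2 mm above the point. Tabs touch about 12 mm above home; pressing home takes 8 to 15 N, then the plate stops.
- tab_a (a joint): Sprung tab at the cover's +x end: 0 m sprung fully out, grows to 0.003 m as the ledge pushes it in, and returns to about 0 when it has caught below the ledge.
- tab_b (a joint): The same at the cover's -x end.
There are look-alikes about, which are no part of the job. Of the things that look like the part that bears bay, the larger one is meant.

How it is judged:
By the outcome, as a careful person would: the job done as asked, in the order asked, and still so for the second after the job is handed in, with the robot touching nothing.
It also fails if it takes over 35 s, if anything falls off the work surface, if the arm or the gripper's body presses on something with over 40 N, if the wrist force passes 120 N, or if a joint passes its speed limit or range.

ROBOT

A 6-joint arm with a two-finger parallel gripper is mounted at the origin on a cart in front of the work surface, level with it; the furniture and walls round the work are solid. World frame = base frame: x ahead of the robot, y to its left, z up, the work surface at z = 0. Lengths are in m, angles in degrees, forces in N, time in s.
With the tool pointing down it reaches from about 0.4 to 0.825 m from the base axis. Payload 7 kg.
Tool frame: the origin (TCP) lies at the very end of the fingers, on their centre line; the grasp point (between the pads) lies 19 mm behind it; z points along the fingers, x is the direction in which the jaws open and shut, and the axes are right-handed (so a half turn about z gives the same grasp; the last joint's range is limited). The gripper opens to 85 mm and grips with 20 to 120 N. Pads are 22 mm wide; open, the fingers measure 114 mm over their backs; the gripper's body (76 mm by 85 mm) begins 54 mm behind the grasp point. The pads swing forward as they close: fully open they stand 13 mm farther back than shut.
Start: joints at [92.939, 20.546, 0.682, 0, -70.136, -16.507], TCP at [0.158, 0.656, 0.231] pointing down, gripper open.
Joint ranges: [-176.03, 176.03], [-82.01, 121.73], [-58.28, 71.71], [-173.87, 95.51], [-174.79, -0.11], [-173.66, 173.66]. Speed limits (degrees/s): [136.94, 136.94, 172.46, 180, 180, 180].

INTERFACE

Orientations are given as [roll, pitch, yaw] about the fixed x, y, z axes, in that order (R = Rz(yaw) Ry(pitch) Rx(roll)).
In Python, from station import bot gives the robot as it stands.
- The arm moves only by the tool arm_command, never from a script. Its argument "increments" is a list of rows, each a list of 7 numbers: the turn, a rotation vector about the tool's x, y, z in degrees, then the shift along the tool's x, y, z in cm, then the closure in counts, from 0 (fully open) to 255 (shut). In form: [[ax, ay, az, tx, ty, tz, hand], ...]. A call has 1 to 12 rows; each row shifts and turns the pose as measured when the row begins, along the tool's axes as they then stand; what a row does not reach is not made up. A row lasts 1/10 s, in which the tool goes at most 50 mm and 8.59 degrees, less where a joint would pass 70% of its speed; a pose out of reach is approached as far as the arm can. A call with a gripper value outside its range is refused whole. The fingers move at their own pace and stop on an object; "force" is the grip in N (left out, the last holds). Time passes only in rows, so rows that do not move let the fingers close. It gives the time, the measured TCP pose, the force and the opening at its end, in the units of the state.
- bot.get_state(): the state, without advancing time (a new reading comes with each control period).
- bot.grab_frame(name): name is "side" or "top"; returns the picture (480x640x3 uint8, blue, green, red); there is no depth.
- bot.calibration(name): a dict with "intrinsics" (3x3 intrinsics, pixels), "dist" ([k1, k2, p1, p2, k3] as OpenCV has them; the pictures are not rectified), "origin" and "orientation" of the camera in the world. Camera axes: x right, y down, z forward; pixel columns grow to the right and rows downward; lengths in m; the calibration is good to about 2 mm. A picture is of the moment at which its call begins. calibration takes no time and is no camera call.
- bot.job_done(): hands the job in, once; it reports no verdict.
The state is a dict: "time": time; "qpos": joint angles; "joint_velocities": joint speeds; "tau": joint torques, N m; "eef_pos": TCP position; "tcp_rot": TCP orientation; "contact_force": force on the tool from outside, world axes, zero at the start; "torque": the same for the moment, N m; "grip_width": finger opening in m.
Only numpy, scipy, OpenCV 4.12 (cv2) and the standard library are available. Lean on these libraries where they do the work, as an engineer would, in place of code of your own. Each camera call takes 0.05 s, during which the arm holds its last target. There are 200 camera calls.

## Working session

There is one attempt and no reset: what is moved stays moved. The work goes in short steps, Python scripts to look and compute and a tool call to move; the robot and the scene stay as the last step left them, time stands still between calls to the robot, and variables do not carry over. Pictures are saved under pics/ and viewed, about 8 in all and at most 12, crops included, and the job is handed in when it is done.

Besides the shell and the picture viewer there is one more tool, called after "Request:" by a JSON object that holds its "op" and its "data". arm_command: Moves the arm, as the interface text tells. Its arguments: {"type":"object","properties":{"increments":{"type":"array"},"force":{"type":"number"}},"required":["increments"]}

```bash
mkdir -p pics; ls
python3 - <<'E'
from station import bot
import cv2
print(bot.get_state())
for n in ("top","side"):
    print(n,bot.calibration(n)); cv2.imwrite(f"pics/{n}0.png",bot.grab_frame(n))
E
```

```text
pics
{'time': 0.0, 'qpos': array([ 9.29381876e+01,  2.05913533e+01,  6.33784721e-01, -2.17725133e-02,
       -7.01337578e+01, -1.65074014e+01]), 'joint_velocities': array([ 0.00095554,  0.01511138,  0.02093996, -0.03289042, -0.0960876 ,
       -0.06379703]), 'tau': array([-7.17178991e-04, -5.83323169e+01,  2.93412602e+01,  6.93710133e+00,
       -6.19542960e-03, -2.38806287e-06]), 'eef_pos': array([0.15826457, 0.65569625, 0.23035947]), 'tcp_rot': array([-1.79993672e+02, -9.33783802e-02, -1.03576634e+02]), 'contact_force': array([-0.24489664, -0.81606145,  0.00249274]), 'torque': array([ 0.03263802, -0.03848927, -0.02219231]), 'grip_width': 0.08506473095670267}
top {'intrinsics': array([[545.50911172,   0.        , 320.62419068],
       [  0.        , 545.50911172, 245.88437098],
       [  0.        ,   0.        ,   1.        ]]), 'dist': array([-0.01871067,  0.        ,  0.        ,  0.        ,  0.        ]), 'origin': array([0.3973123 , 0.01577275, 0.99239762]), 'orientation': array([-171.65505758,   -0.372458  ,  -90.70167284])}
side {'intrinsics': array([[543.79204084,   0.        , 315.48305028],
       [  0.        , 543.79204084, 240.05189579],
       [  0.        ,   0.        ,   1.        ]]), 'dist': array([-0.10430334,  0.        ,  0.        ,  0.        ,  0.        ]), 'origin': array([0.50771689, 0.88849247, 0.41557122]), 'orientation': array([-112.39947973,    1.1334109 , -179.23081151])}
```

View pics/top0.png

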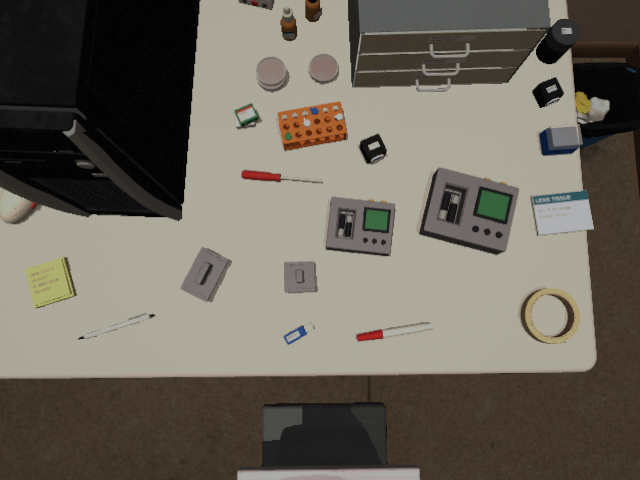

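View pics/side0.png

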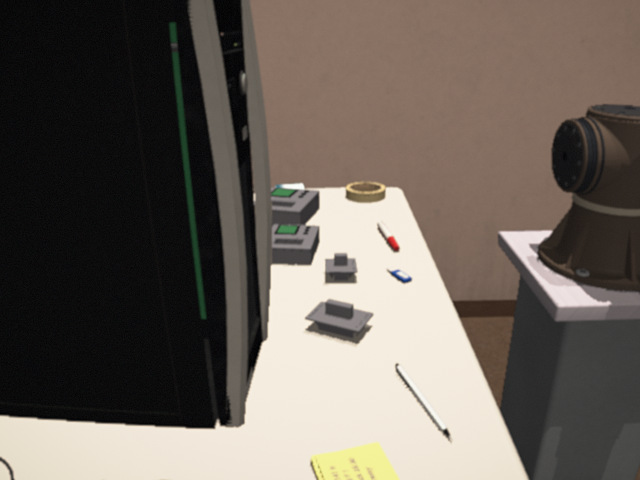

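Top view: the long cover candidate is at about (207,274) and the shorter one at about (300,277). The logger candidates are the larger box at (470,210) and the smaller at (361,226). Next I measure them and confirm in one enlarged crop.

```bash
cat > h.py <<'E'
import numpy as np, cv2
from scipy.spatial.transform import Rotation as R
from station import bot
def ray(n,px):
    c=bot.calibration(n)
    u=cv2.undistortPoints(np.array(px,float).reshape(-1,1,2),c["intrinsics"],c["dist"]).reshape(-1,2)
    d=R.from_euler('xyz',c["orientation"],degrees=True).apply(np.c_[u,np.ones(len(u))])
    return c["origin"],d
def plane(n,px,z):
    o,d=ray(n,px); return o+d*((z-o[2])/d[:,2])[:,None]
def proj(n,P):
    c=bot.calibration(n); r=R.from_euler('xyz',c["orientation"],degrees=True).inv()
    return cv2.projectPoints(r.apply(np.atleast_2d(P)-c["origin"]),np.zeros(3),np.zeros(3),c["intrinsics"],c["dist"])[0].reshape(-1,2)
def up(img,x0,y0,w,h,k): return cv2.resize(img[y0:y0+h,x0:x0+w],None,fx=k,fy=k,interpolation=cv2.INTER_CUBIC)
E
python3 - <<'E'
from h import *
im=cv2.imread("pics/top0.png")
a=up(im,420,165,100,90,4); b=up(im,175,235,100,90,4); s=up(cv2.imread("pics/side0.png"),290,290,100,60,4); c=up(im,275,235,100,60,4)
cv2.imwrite("pics/crop.png",np.vstack([np.hstack([b,a]),np.hstack([s,c])]))
print(plane("top",[(207,274),(300,277)],0.022),plane("top",[(470,210),(361,226)],.045))
E
```

```text
[[0.49118007 0.21099084 0.022     ]
 [0.4839248  0.04517467 0.022     ]] [[ 0.59769191 -0.25850849  0.045     ]
 [ 0.57087991 -0.06381743  0.045     ]]
```

View pics/crop.png

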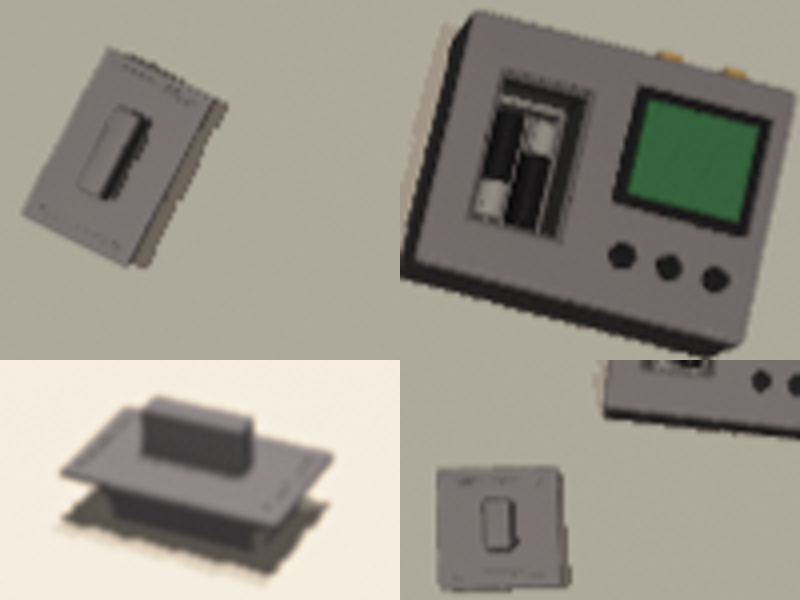

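The crop confirms the choice. The left cover (plate longer than wide, rib about 40 mm) is the long one, and the right-hand box is the larger logger, with its bay open. Now for accurate poses.

Run:
```python
from h import *
def rep(name,crop,x0,y0,z):
    px=(np.array(crop,float)+.5)/4-.5+[x0,y0]
    P=plane("top",px,z); c=P.mean(0); e=[np.linalg.norm(P[i]-P[(i+1)%4])*1e3 for i in range(4)]
    ang=[np.degrees(np.arctan2(*(P[(i+1)%4]-P[i])[[1,0]])) for i in range(4)]
    print(name,c.round(4),np.round(e,1),np.round(ang,1))
rep("plate",[(110,48),(216,102),(130,268),(22,212)],175,235,.024)
rep("rib",[(119,105),(143,112),(107,198),(81,190)],175,235,.044)
rep("box",[(75,10),(395,92),(340,345),(15,262)],420,165,.045)
rep("mouth",[(103,69),(194,92),(162,243),(69,219)],420,165,.045)
rep("rim?",[(103,69),(194,92),(162,243),(69,219)],420,165,.045)
im=cv2.imread("pics/top0.png")
# masks: top faces grey band
for nm,(x0,y0,w,h),z in (("plate",(175,240,65,70),.024),("box",(415,160,110,100),.045)):
    s=im[y0:y0+h,x0:x0+w]; g=s.max(2)
    print(nm, s[h//2,w//2], np.histogram(g,16,(0,256))[0])
    m=((g>85)&(g<130)).astype(np.uint8)*255
    m=cv2.morphologyEx(m,cv2.MORPH_OPEN,np.ones((3,3)))
    c=max(cv2.findContours(m,0,1)[0],key=cv2.contourArea)
    P=plane("top",c.reshape(-1,2)+[x0,y0],z)
    (r)=cv2.minAreaRect((P[:,:2]*1e3).astype(np.float32)); print(nm,r)
```

```text
plate [0.4913 0.215  0.024 ] [53.9 82.3 54.5 82.2] [-117.5  153.2   62.4  -27.3]
rib [0.4919 0.214  0.044 ] [11.  40.3 11.9 40.3] [-106.9  158.1   72.4  -23.2]
box [ 0.6002 -0.2608  0.045 ] [147.6 118.5 147.2 119. ] [-105.4  164.4   74.8  -15.4]
mouth [ 0.6099 -0.2281  0.045 ] [41.8 70.8 42.3 70.6] [-105.2  165.4   74.6  -15. ]
rim? [ 0.6099 -0.2281  0.045 ] [41.8 70.8 42.3 70.6] [-105.2  165.4   74.6  -15. ]
plate [49 50 54] [   0   12   35   26   28   55  273 1146   62   54 2859    0    0    0
    0    0]
plate ((490.712890625, 212.0537109375), (61.242801666259766, 84.50157165527344), 63.21876525878906)
box [104 105 113] [  10  544  753  242  276  387 1630 2198  126  185 4649    0    0    0
    0    0]
box ((600.69580078125, -261.069580078125), (148.5760498046875, 118.48884582519531), 74.43146514892578)
```

```bash
cat >> h.py <<'E'
def go(p,yaw):
    s=bot.get_state(); r=R.from_euler('xyz',s["tcp_rot"],degrees=True)
    t=R.from_euler('xyz',[180,0,yaw],degrees=True)
    print("t",s["time"],"pos",s["eef_pos"].round(4),"rot",s["tcp_rot"].round(2),"F",s["contact_force"].round(1),"w",round(s["grip_width"],4))
    print("turn",(r.inv()*t).as_rotvec(degrees=True).round(2),"shift cm",(r.inv().apply(np.array(p)-s["eef_pos"])*100).round(2))
E
python3 -c "
from h import *
print(proj('side',[[.4915,.2145,.044],[.610,-.228,.045]]))"
```

```text
[[338.64966086 301.34955183]
 [278.53243944 202.24216065]]
```

Request:
{"op": "arm_command", "data": {"increments": [[0,0,0,2.9,-3.5,0,0],[0,0,0,2.9,-3.5,0,0],[0,0,0,2.9,-3.5,0,0],[0,0,0,2.9,-3.5,0,0],[0,0,0,2.9,-3.5,0,0],[0,0,0,2.9,-3.5,0,0],[0,0,0,2.9,-3.5,0,0],[0,0,0,2.9,-3.5,0,0],[0,0,0,2.9,-3.5,0,0],[0,0,0,2.9,-3.5,0,0],[0,0,0,0,0,0,0]]}}

```text
time: 1.2
eef_pos: [0.437, 0.2765, 0.2268]
tcp_rot: [180.0, -0.5, -103.3]
contact_force: [0.0, -0.0, -0.8]
grip_width: 0.0854
```

```bash
python3 -c "
from h import *
go([.4915,.2145,.12],-117.2)"
```

```text
t 1.2 pos [0.437  0.2765 0.2268] rot [ 179.98   -0.54 -103.34] F [ 0.  -0.  -0.8] w 0.0854
turn [-0.05 -0.54 13.86] shift cm [ 4.67 -6.74 10.72]
```

Request:
{"op": "arm_command", "data": {"increments": [[0,0,0,1.6,-2.3,0.7,0],[0,0,0,1.6,-2.3,3,0],[0,0,0,1.5,-2.2,3,0],[0,0,7,0,0,2,0],[0,-0.5,7,0,0,1,0],[0,0,0,0,0,0,0]]}}

```text
time: 1.8
eef_pos: [0.4944, 0.2105, 0.1265]
tcp_rot: [-180.0, 0.0, -118.0]
contact_force: [1.2, -0.1, -0.3]
grip_width: 0.0854
```

```bash
python3 -c "
from h import *
go([.4915,.2145,.028],-117.2)
cv2.imwrite('pics/side1.png',up(bot.grab_frame('side'),240,180,200,190,3))"
```

```text
t 1.8 pos [0.4944 0.2105 0.1265] rot [-1.7996e+02  3.0000e-02 -1.1796e+02] F [ 1.2 -0.1 -0.3] w 0.0854
turn [-0.04  0.03 -0.76] shift cm [-0.21  0.45  9.85]
```

View pics/side1.png

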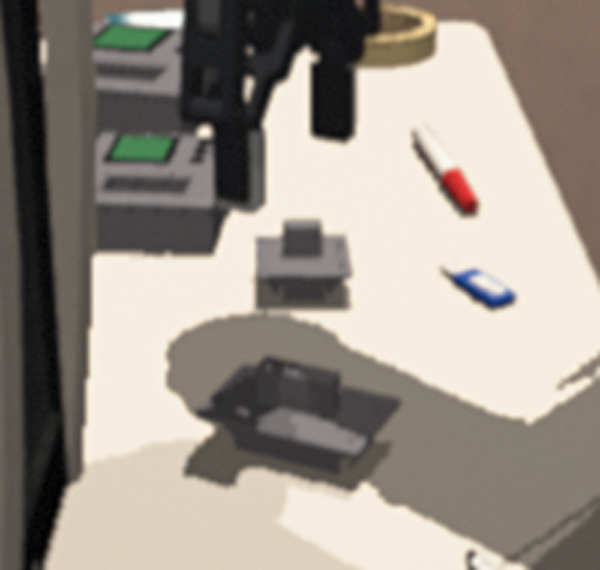

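The side view shows the open fingers above the cover, astride the rib at about (338,301), with the tower clear to the left. Now I descend and grip.

Request:
{"op": "arm_command", "data": {"increments": [[0,0,-0.8,-0.2,0.45,3,0],[0,0,0,0,0,3,0],[0,0,0,0,0,2.5,0],[0,0,0,0,0,1,0],[0,0,0,0,0,0,0]]}}

```text
time: 2.35
eef_pos: [0.4949, 0.22, 0.035]
tcp_rot: [-179.7, 0.5, -115.7]
contact_force: [-0.0, -0.2, -0.0]
grip_width: 0.0856
```

```bash
python3 -c "
from h import *
go([.4915,.2145,.027],-117.2)"
```

```text
t 2.35 pos [0.4949 0.22   0.035 ] rot [-179.66    0.51 -115.67] F [-0.  -0.2 -0. ] w 0.0856
turn [-0.33  0.52  1.53] shift cm [0.65 0.07 0.79]
```

Request:
{"op": "arm_command", "data": {"increments": [[-0.3,0.5,1.5,0.65,0.05,0.8,0],[0,0,0,0,0,0,0],[0,0,0,0,0,0,0]]}}

```text
time: 2.65
eef_pos: [0.493, 0.2158, 0.0294]
tcp_rot: [-179.9, 0.2, -117.1]
contact_force: [-0.6, 0.4, 0.3]
grip_width: 0.0854
```

```bash
python3 -c "
from h import *
go([.4915,.2145,.027],-117.2)"
```

```text
t 2.65 pos [0.493  0.2158 0.0294] rot [-179.89    0.2  -117.1 ] F [-0.6  0.4  0.3] w 0.0854
turn [-0.11  0.2   0.1 ] shift cm [0.18 0.08 0.24]
```

Request:
{"op": "arm_command", "data": {"increments": [[-0.1,0.2,0,0.2,0.1,0.2,0],[0,0,0,0,0,0,0],[0,0,0,0,0,0,150],[0,0,0,0,0,0,200],[0,0,0,0,0,0,255],[0,0,0,0,0,0,255],[0,0,0,0,0,0,255],[0,0,0,0,0,0,255],[0,0,0,0,0,0,255],[0,0,0,0,0,0,255]], "force": 60}}

```text
time: 3.65
eef_pos: [0.4922, 0.215, 0.0294]
tcp_rot: [-179.9, 0.2, -117.1]
contact_force: [0.3, 0.2, 0.4]
grip_width: 0.0106
```

```bash
python3 -c "
from h import *
go([.4915,.2145,.15],-117.2)"
```

```text
t 3.65 pos [0.4922 0.215  0.0294] rot [-1.7992e+02  1.7000e-01 -1.1707e+02] F [0.3 0.2 0.4] w 0.0106
turn [-0.08  0.17  0.13] shift cm [  0.04   0.02 -12.06]
```

Request:
{"op": "arm_command", "data": {"increments": [[0,0,0,0,0,-2,255],[0,0,0,0,0,-3,255],[0,0,0,0,0,-3,255],[0,0,0,0,0,-3,255],[0,0,0,0,0,-1,255],[0,0,0,0,0,0,255]]}}

```text
time: 4.25
eef_pos: [0.4905, 0.2137, 0.1518]
tcp_rot: [180.0, -0.1, -117.1]
contact_force: [0.4, -0.1, -1.3]
grip_width: 0.0101
```

```bash
python3 -c "
from h import *
go([.610,-.228,.15],-105)
cv2.imwrite('pics/side2.png',up(bot.grab_frame('side'),240,150,200,190,3))"
```

```text
t 4.25 pos [0.4905 0.2137 0.1518] rot [ 1.7996e+02 -9.0000e-02 -1.1710e+02] F [ 0.4 -0.1 -1.3] w 0.0101
turn [  0.04  -0.08 -12.1 ] shift cm [ 33.88 -30.76   0.22]
```

View pics/side2.png

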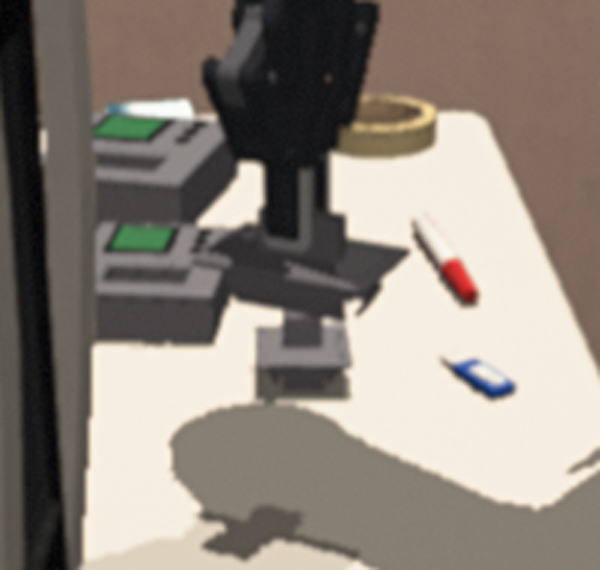

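The cover is held level in the fingers, at about (335,240) in the full image. Next I carry it over to the larger box.

Request:
{"op": "arm_command", "data": {"increments": [[0,0,0,2,-1.8,0,255],[0,0,0,3.4,-3.1,0,255],[0,0,0,3.4,-3.1,0,255],[0,0,0,3.4,-3.1,0,255],[0,0,0,3.4,-3.1,0,255],[0,0,0,3.4,-3.1,0,255],[0,0,0,3.4,-3.1,0,255],[0,0,0,3.4,-3.1,0,255],[0,0,0,2.4,-2.2,0,255],[0,0,0,0,0,0,255],[0,0,-6,0,0,0,255],[0,0,-6,0,0,0,255]]}}

```text
time: 5.5
eef_pos: [0.5848, -0.1699, 0.1284]
tcp_rot: [178.3, -0.7, -104.8]
contact_force: [-0.3, 1.2, -0.6]
grip_width: 0.0104
```

```bash
python3 -c "
from h import *
go([.610,-.228,.12],-105)"
```

```text
t 5.5 pos [ 0.5848 -0.1699  0.1284] rot [ 178.32   -0.69 -104.83] F [-0.3  1.2 -0.6] w 0.0104
turn [ 1.68 -0.69  0.16] shift cm [ 4.96 -3.95  0.78]
```

Request:
{"op": "arm_command", "data": {"increments": [[1.7,-0.7,0,2.5,-2,0,255],[0,0,0,2.2,-1.8,0,255],[0,0,0,0,0,0,255],[0,0,0,0,0,0,255]]}}

```text
time: 5.9
eef_pos: [0.6066, -0.2242, 0.12]
tcp_rot: [179.4, 0.0, -104.6]
contact_force: [0.7, -0.0, -0.7]
grip_width: 0.0106
```

```bash
python3 -c "
from h import *
go([.610,-.228,.12],-105)
a=bot.grab_frame('top');b=bot.grab_frame('side')
cv2.imwrite('pics/t3raw.png',a);cv2.imwrite('pics/s3raw.png',b)
cv2.imwrite('pics/3.png',np.hstack([up(a,420,150,100,100,4),up(b,250,130,100,100,4)]))"
```

```text
t 5.9 pos [ 0.6066 -0.2242  0.12  ] rot [ 179.44    0.   -104.58] F [ 0.7 -0.  -0.7] w 0.0106
turn [ 0.56 -0.    0.42] shift cm [ 0.28 -0.42 -0.01]
```

View pics/3.png

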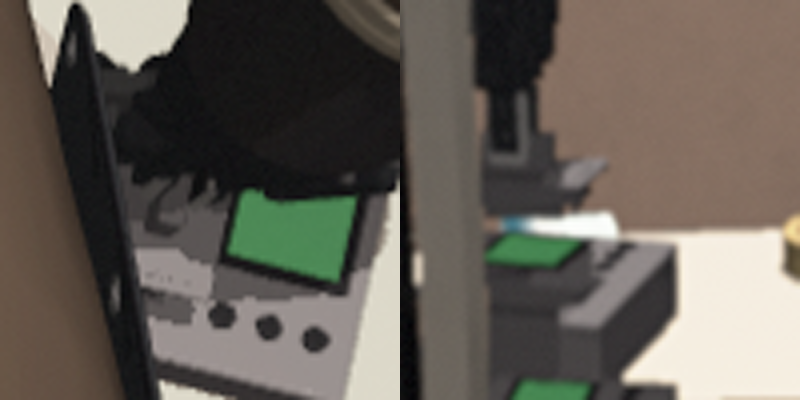

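```bash
python3 -c "
from h import *
c=np.array([.6066,-.2242,.12-.0074]); a=np.radians(-104.58); u=np.array([np.sin(a),-np.cos(a),0]);v=np.array([np.cos(a),np.sin(a),0])
for n,o in (('side',(250,130)),('top',(420,150))):
  for z in (.002,-.002):
    for su in (-1,1):
      for sv in (-1,1):
        p=c+u*su*.042+v*sv*.027+[0,0,z]; q=proj(n,p)[0]; print(n,su,sv,p.round(3),((q-o+.5)*4-.5).round(0))
b=np.array([.6002,-.2608,.045]); a=np.radians(-15.2)
for sx in(-1,1):
  for sy in (-1,1):
    p=b+sx*.06*np.array([np.cos(a),np.sin(a),0])+sy*.075*np.array([-np.sin(a),np.cos(a),0]); print('box',sx,sy,((proj('side',p)[0]-[250,130]+.5)*4-.5).round(0))
"; python3 -c "
from h import *
cv2.imwrite('pics/4.png',np.hstack([up(cv2.imread('pics/t3raw.png'),450,185,50,50,8),up(cv2.imread('pics/s3raw.png'),268,150,50,50,8)]))"
```

```text
side -1 -1 [ 0.654 -0.209  0.115] [ 23. 177.]
side -1 1 [ 0.64  -0.261  0.115] [ 59. 151.]
side 1 -1 [ 0.573 -0.187  0.115] [176. 185.]
side 1 1 [ 0.559 -0.24   0.115] [207. 158.]
side -1 -1 [ 0.654 -0.209  0.111] [ 23. 184.]
side -1 1 [ 0.64  -0.261  0.111] [ 59. 158.]
side 1 -1 [ 0.573 -0.187  0.111] [176. 193.]
side 1 1 [ 0.559 -0.24   0.111] [207. 165.]
top -1 -1 [ 0.654 -0.209  0.115] [121.  75.]
top -1 1 [ 0.64  -0.261  0.115] [248. 106.]
top 1 -1 [ 0.573 -0.187  0.115] [ 80. 267.]
top 1 1 [ 0.559 -0.24   0.115] [208. 298.]
top -1 -1 [ 0.654 -0.209  0.111] [119.  78.]
top -1 1 [ 0.64  -0.261  0.111] [245. 108.]
top 1 -1 [ 0.573 -0.187  0.111] [ 77. 269.]
top 1 1 [ 0.559 -0.24   0.111] [205. 300.]
box -1 -1 [278. 239.]
box -1 1 [200. 323.]
box 1 -1 [ 83. 227.]
box 1 1 [-15. 307.]
```

View pics/4.png

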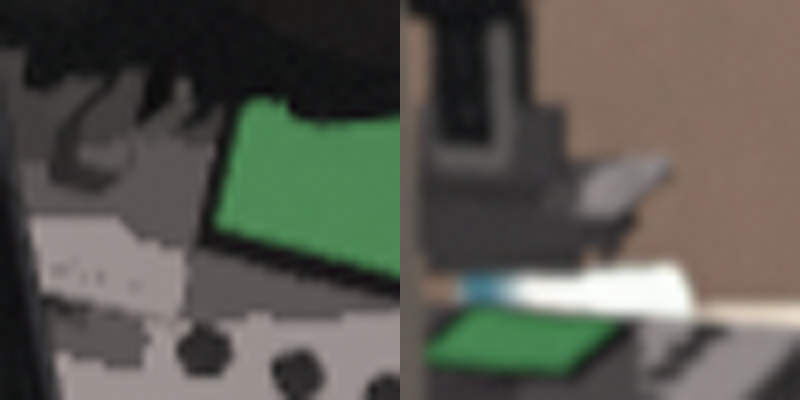

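The cover's corners land within about 1 px of prediction in both views: top (473,224.6), side (302,169.6). So it is centred in the grip. I centre over the bay and lower.

Request:
{"op": "arm_command", "data": {"increments": [[0.6,0,0.4,0.25,-0.4,1,255],[0,0,0,0,0,1,255],[0,0,0,0,0,0.5,255],[0,0,0,0,0,0,255],[0,0,0,0,0,0,255]], "force": 80}}

```text
time: 6.5
eef_pos: [0.6091, -0.2238, 0.0939]
tcp_rot: [180.0, -0.0, -104.7]
contact_force: [0.4, -1.1, 0.4]
grip_width: 0.0096
```

```bash
python3 -c "
from h import *
go([.610,-.2275,.08],-105)"
```

```text
t 6.5 pos [ 0.6091 -0.2238  0.0939] rot [ 179.99   -0.   -104.72] F [ 0.4 -1.1  0.4] w 0.0096
turn [ 0.01 -0.    0.28] shift cm [ 0.33 -0.18  1.39]
```

Request:
{"op": "arm_command", "data": {"increments": [[0,0,0.3,0.35,-0.2,0,255],[0,0,0,0,0,0,255],[0,0,0,0,0,0,255]]}}

```text
time: 6.8
eef_pos: [0.6108, -0.2278, 0.0949]
tcp_rot: [-179.9, 0.0, -105.0]
contact_force: [0.4, -0.7, -0.2]
grip_width: 0.0098
```

```bash
python3 -c "
from h import *
go([.610,-.2275,.07],-105)
a=bot.grab_frame('top');b=bot.grab_frame('side')
cv2.imwrite('pics/5.png',np.hstack([up(a,440,180,50,50,8),up(b,258,160,50,50,8)]))
c=np.array([.610,-.2275,.0939-.0074]); a=np.radians(-104.8); u=np.array([np.sin(a),-np.cos(a),0]);v=np.array([np.cos(a),np.sin(a),0])
p=c+u*.042+v*.027+[0,0,.002]
print(((proj('top',p)[0]-[440,180]+.5)*8).round(0),((proj('side',p)[0]-[258,160]+.5)*8).round(0))"
```

```text
t 6.8 pos [ 0.6108 -0.2278  0.0949] rot [-1.7994e+02  1.0000e-02 -1.0501e+02] F [ 0.4 -0.7 -0.2] w 0.0098
turn [-0.06  0.01 -0.01] shift cm [-0.01  0.09  2.49]
[236. 365.] [341. 169.]
```

View pics/5.png

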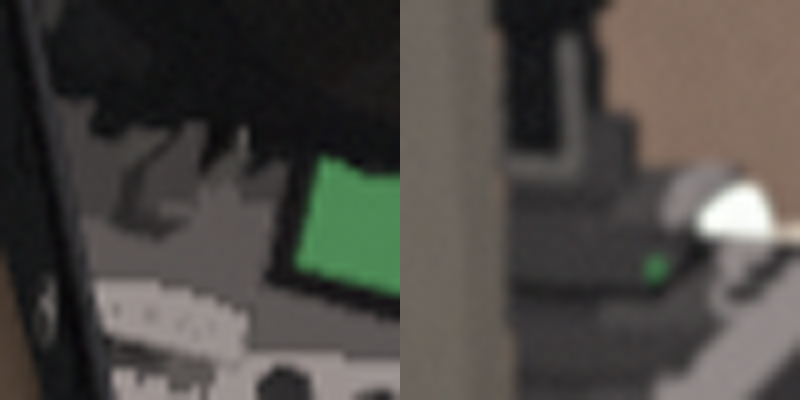

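The cover's top-view corner is at about (470.5,224.9), roughly 1.5 mm further toward -y than intended. I nudge it and lower into the mouth gently.

Request:
{"op": "arm_command", "data": {"increments": [[0,0,0,-0.15,0.15,0,255],[0,0,0,0,0,0,255],[0,0,0,0,0,1,255],[0,0,0,0,0,1,255],[0,0,0,0,0,0.5,255],[0,0,0,0,0,0.2,255],[0,0,0,0,0,0,255]]}}

```text
time: 7.6
eef_pos: [0.6115, -0.2262, 0.0661]
tcp_rot: [-179.7, 0.0, -105.0]
contact_force: [1.6, -0.5, 0.2]
grip_width: 0.0098
```

```bash
python3 -c "
from h import *
go([.6098,-.2263,.0544],-105)"
```

```text
t 7.6 pos [ 0.6115 -0.2262  0.0661] rot [-179.73    0.   -104.97] F [ 1.6 -0.5  0.2] w 0.0098
turn [-0.27  0.    0.03] shift cm [0.05 0.16 1.17]
```

It has entered the mouth with no vertical force. Now I press straight down in small steps.

Request:
{"op": "arm_command", "data": {"increments": [[-0.2,0,0,0,0.1,0.3,255],[0,0,0,0,0,0.3,255],[0,0,0,0,0,0.3,255],[0,0,0,0,0,0.3,255],[0,0,0,0,0,0.3,255]]}}

```text
time: 8.1
eef_pos: [0.6117, -0.2264, 0.0544]
tcp_rot: [-179.8, -0.0, -104.9]
contact_force: [-11.1, 8.2, 35.3]
grip_width: 0.0099
```

```bash
python3 -c "
from h import *
go([.6098,-.2263,.0544],-105)"
```

```text
t 8.1 pos [ 0.6117 -0.2264  0.0544] rot [-1.7977e+02 -3.0000e-02 -1.0491e+02] F [-11.1   8.2  35.3] w 0.0099
turn [-0.23 -0.03  0.09] shift cm [0.04 0.18 0.  ]
```

Force rose to 35 N at exactly the expected home height (0.0544), so the plate is on the rim. I relax, check, then release.

Request:
{"op": "arm_command", "data": {"increments": [[0,0,0,0,0,0,255],[0,0,0,0,0,0,255],[0,0,0,0,0,0,255]]}}

```text
time: 8.4
eef_pos: [0.6116, -0.2264, 0.0547]
tcp_rot: [-179.8, -0.0, -104.9]
contact_force: [0.0, 0.8, 4.1]
grip_width: 0.0096
```

Request:
{"op": "arm_command", "data": {"increments": [[0,0,0,0,0,0,200],[0,0,0,0,0,0,150],[0,0,0,0,0,0,100],[0,0,0,0,0,0,60],[0,0,0,0,0,0,30],[0,0,0,0,0,0,0],[0,0,0,0,0,0,0],[0,0,0,0,0,0,0]]}}

```text
time: 9.2
eef_pos: [0.61, -0.226, 0.0525]
tcp_rot: [-180.0, -0.0, -104.9]
contact_force: [-0.2, 0.5, 1.3]
grip_width: 0.0851
```

Request:
{"op": "arm_command", "data": {"increments": [[0,0,0,0,0,-1,0],[0,0,0,0,0,-2,0],[0,0,0,0,0,-3,0],[0,0,0,0,0,-4,0],[0,0,0,0,0,-3,0],[0,0,0,-4,1,0,0],[0,0,0,-4.5,1,0,0],[0,0,0,-4.5,1,0,0],[0,0,0,-4.5,1,0,0],[0,0,0,0,0,0,0]]}}

```text
time: 10.2
eef_pos: [0.6176, -0.0428, 0.1963]
tcp_rot: [-179.6, 0.1, -105.2]
contact_force: [0.1, -0.2, 0.6]
grip_width: 0.0854
```

```bash
python3 -c "
from h import *
go([.61,-.226,.2],-105)
a=bot.grab_frame('top');b=bot.grab_frame('side')
cv2.imwrite('pics/t6.png',a)
cv2.imwrite('pics/6.png',np.hstack([up(a,420,160,100,100,4),up(b,250,160,100,100,4)]))"
```

```text
t 10.2 pos [ 0.6176 -0.0428  0.1963] rot [-1.7960e+02  8.0000e-02 -1.0519e+02] F [ 0.1 -0.2  0.6] w 0.0854
turn [-0.4   0.08 -0.19] shift cm [17.88 -4.07 -0.36]
```

View pics/6.png

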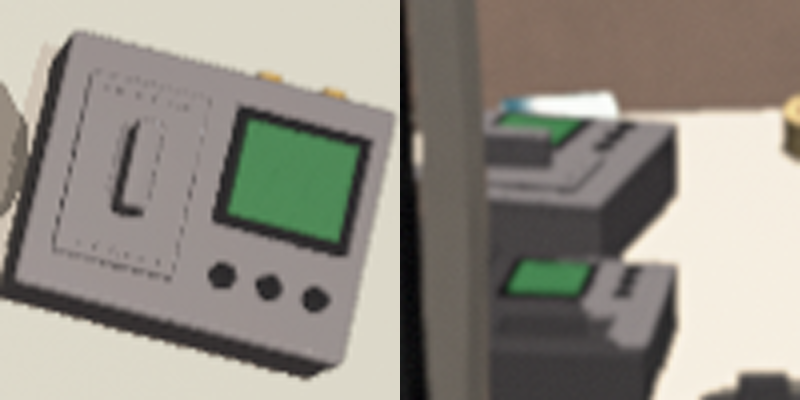

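The picture shows the cover flat on the larger box: plate corners at about (443,177), (473,184), (463,229), (433,222) in the top view, square with the box, and no tilt in the side view. The gripper is clear, so I hand in.

```bash
python3 -c "
from h import *
P=plane('top',(np.array([(92,70),(212,97),(173,278),(53,248)])+.5)/4-.5+[420,160],.049)
print(P.mean(0),[np.linalg.norm(P[i]-P[i-1]) for i in range(4)])
print(bot.job_done())"
```

```text
[ 0.61020387 -0.22736279  0.049     ] [np.float64(0.08330913978289152), np.float64(0.054688930062152856), np.float64(0.08455270622725643), np.float64(0.05426639557367956)]
the job is handed in; nothing more can be done
None
```

I gripped the long cover by its rib, carried it to the larger logger and pressed it straight down into the bay. I then let go, backed off and handed the job in at about 10 s.

**Seating:** The press stopped at a TCP height of 0.0544 m, exactly the height worked out for fully home. The force there was about 35 N, well above the 8–15 N needed to snap the tabs.

**After release:** The plate measured about 84 x 54 mm, centred at (0.610, -0.227), within 1 mm of the bay centre I had measured. It was square with the box and looked flat in both views, with the gripper clear.

**Not confirmed:** I could not read the tabs' positions directly. That both snapped under the ledges rests on the stop height, the force and the flat look. During the press there was a brief sideways force of about 14 N, which was gone before I let go.

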